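Set the stock tags of the bicycle parts bins

ROBOT

A 6-joint arm with a two-finger parallel gripper is mounted at the origin on the work surface. World frame = base frame: x ahead of the robot, y to its left, z up, the work surface at z = 0. Lengths are in m, angles in rad, forces in N, time in s.
With the tool pointing down it reaches from about 0.35 to 0.975 m from the base axis. Payload 4.9 kg.
Tool frame: the origin (TCP) lies on the mounting face of the last link; the fingertips stand 173 mm ahead of it and the grasp point (between the pads) lies 155 mm ahead of it; z points along the fingers, y is the direction in which the jaws open and shut (so a half turn about z gives the same grasp; the last joint's range is limited). The gripper opens to 85 mm and grips with 20 to 120 N. Pads are 22 mm wide; open, the fingers measure 114 mm over their backs; the gripper's body (76 mm by 85 mm) begins 54 mm behind the grasp point. The pads swing forward as they close: fully open they stand 13 mm farther back than shut.
Start: joints at [-1.364, 0.053, 1.613, -0, 1.476, -0.119], TCP at [0.2, -0.592, 0.405] pointing down, gripper open.
Joint ranges: [-3.01, 3.01], [-1.01, 2.22], [0.06, 2.58], [-1.02, 4.17], [0.09, 2.62], [-3.14, 3.14]. Speed limits (rad/s): [2.57, 2.57, 3.14, 3.14, 3.14, 3.14].

INTERFACE

Orientations are given as a rotation vector (axis times angle).
In Python, from station import ctrl gives the robot as it stands. The module is installed in compiled form; this text tells all that it offers.
- The arm moves only by the tool jog_arm, never from a script. Its argument "steps" is a list of rows, each a list of 2 entries, a list of its own where there are three numbers: the shift along the tool's x, y, z in cm, then the turn, a rotation vector about the tool's x, y, z in degrees. In form: [[[tx, ty, tz], [rx, ry, rz]], ...]. A call has 1 to 8 rows; each row shifts and turns the pose as measured when the row begins, along the tool's axes as they then stand; what a row does not reach is not made up. A row lasts 1/10 s, in which the tool goes at most 50 mm and 8.59 degrees, less where a joint would pass 70% of its speed; a pose out of reach is approached as far as the arm can. A call is refused whole if a number of a shift passes 5 or a number of a turn 8.59, either way. A call with a gripper value outside its range is refused whole. "fingers" is the gripper command: -1 is shut, 1 is fully open, values between are in proportion, set as the call begins (left out, the last holds). The fingers move at their own pace and stop on an object; "grip_force" is the grip in N (left out, the last holds). Time passes only in rows, so rows that do not move let the fingers close. It gives the time, the measured TCP pose, the force and the opening at its end, in the units of the state.
- ctrl.get_obs(): the state, without advancing time (a new reading comes with each control period).
- ctrl.get_image(name): name is "side" or "top"; returns the picture (420x560x3 uint8, red, green, blue); there is no depth.
- ctrl.camera_info(name): a dict with "K" (3x3 intrinsics, pixels), "camera_from_world" (4x4, takes a point from world to camera coordinates). Camera axes: x right, y up, looking along -z (the intrinsics and any distortion apply to the point x, -y, -z); pixel columns grow to the right and rows downward; lengths in m; the calibration is good to about 2 mm. A picture is of the moment at which its call begins. camera_info takes no time and is no camera call.
- ctrl.finish_job(): hands the job in, once; it reports no verdict.
The state is a dict: "t": time; "q": joint angles; "dq": joint speeds; "effort": joint torques, N m; "tool_pos": TCP position; "tool_rot": TCP orientation; "contact_force": force on the tool from outside, world axes, zero at the start; "wrist_torque": the same for the moment, N m; "opening": finger opening in m.
Only numpy, scipy, OpenCV 4.12 (cv2) and the standard library are available. Lean on these libraries where they do the work, as an engineer would, in place of code of your own. Each camera call takes 0.05 s, during which the arm holds its last target.

TASK

Each tag on the rail belongs to the parts bin straight behind it. With gentle pushes of the fingertips, flip the hinged tags that are wrong, so that the full bins, and only those, show the ring face (tag leaning fully back towards its bin) and the empty or nearly empty bins show the bar face (tag leaning fully forward, towards the robot). Leave the bins and everything else on the table where they are.

Things in the scene. Friction and masses are not known exactly. Their poses are not given: they have to be found in the camera images.
- rail: Dark steel bar fixed to the table, 50 (x) by 440 (y) by 25 high, carrying the four tag stands in a row along its y, 100 apart (at y = -150, -50, 50, 150), on its centre line, in any order. Origin at the centre of its underside; x points away from the robot, towards the bins.
- tag1 (a joint): Angle (rad) of tag 1, a white plate 50 wide, 4 thick, reaching 60 from its level hinge. +0.56: on its stop, leaning to its bin, RING face up; -0.56: leaning to the robot, BAR face up; 0: upright, top 110 above the table. Leaning, its free edge is 32 beside the hinge, 101 above the table. Swings freely, 40 g, under 1 N at the edge; pushed past upright it falls to the other stop.
- tag1_bin (a point): Point on the table 150 behind tag 1's hinge, in the middle of the place of the bin that tag 1 belongs to.
- stand1: Fixed grey stand of tag 1 on top of the rail: foot 36 (x) by 62 (y), with two 4 thick cheeks beside the tag's hinge, top 57 above the table. Origin under its centre, on the rail's top, 25 above the table: the middle of tag 1's hinge axis is 25 straight above it. x: across the rail towards the bins; y: along the hinge axis; z: up.
- tag2 (a joint): Angle (rad) of tag 2, a white plate 50 wide, 4 thick, reaching 60 from its level hinge. +0.56: on its stop, leaning to its bin, RING face up; -0.56: leaning to the robot, BAR face up; 0: upright, top 110 above the table. Leaning, its free edge is 32 beside the hinge, 101 above the table. Swings freely, 40 g, under 1 N at the edge; pushed past upright it falls to the other stop.
- tag2_bin (a point): Point on the table 150 behind tag 2's hinge, in the middle of the place of the bin that tag 2 belongs to.
- stand2: Fixed grey stand of tag 2 on top of the rail: foot 36 (x) by 62 (y), with two 4 thick cheeks beside the tag's hinge, top 57 above the table. Origin under its centre, on the rail's top, 25 above the table: the middle of tag 2's hinge axis is 25 straight above it. x: across the rail towards the bins; y: along the hinge axis; z: up.
- tag3 (a joint): Angle (rad) of tag 3, a white plate 50 wide, 4 thick, reaching 60 from its level hinge. +0.56: on its stop, leaning to its bin, RING face up; -0.56: leaning to the robot, BAR face up; 0: upright, top 110 above the table. Leaning, its free edge is 32 beside the hinge, 101 above the table. Swings freely, 40 g, under 1 N at the edge; pushed past upright it falls to the other stop.
- tag3_bin (a point): Point on the table 150 behind tag 3's hinge, in the middle of the place of the bin that tag 3 belongs to.
- stand3: Fixed grey stand of tag 3 on top of the rail: foot 36 (x) by 62 (y), with two 4 thick cheeks beside the tag's hinge, top 57 above the table. Origin under its centre, on the rail's top, 25 above the table: the middle of tag 3's hinge axis is 25 straight above it. x: across the rail towards the bins; y: along the hinge axis; z: up.
- tag4 (a joint): Angle (rad) of tag 4, a white plate 50 wide, 4 thick, reaching 60 from its level hinge. +0.56: on its stop, leaning to its bin, RING face up; -0.56: leaning to the robot, BAR face up; 0: upright, top 110 above the table. Leaning, its free edge is 32 beside the hinge, 101 above the table. Swings freely, 40 g, under 1 N at the edge; pushed past upright it falls to the other stop.
- tag4_bin (a point): Point on the table 150 behind tag 4's hinge, in the middle of the place of the bin that tag 4 belongs to.
- stand4: Fixed grey stand of tag 4 on top of the rail: foot 36 (x) by 62 (y), with two 4 thick cheeks beside the tag's hinge, top 57 above the table. Origin under its centre, on the rail's top, 25 above the table: the middle of tag 4's hinge axis is 25 straight above it. x: across the rail towards the bins; y: along the hinge axis; z: up.
- bin_pedals: FULL bin, heaped with bicycle pedals up to about 85 high. Open blue parts bin, loose, 120 deep (x) by 88 wide (y) by 65 high with a 34 low front wall facing the tags; origin at the centre of its underside, x pointing away from the rail.
- bin_cogs: FULL bin, heaped with steel sprockets up to about 85 high. Open blue parts bin, loose, 120 deep (x) by 88 wide (y) by 65 high with a 34 low front wall facing the tags; origin at the centre of its underside, x pointing away from the rail.
- bin_low: Nearly empty bin with a single sprocket on its floor (not full). Open blue parts bin, loose, 120 deep (x) by 88 wide (y) by 65 high with a 34 low front wall facing the tags; origin at the centre of its underside, x pointing away from the rail.
- bin_empty: EMPTY bin (not full). Open blue parts bin, loose, 120 deep (x) by 88 wide (y) by 65 high with a 34 low front wall facing the tags; origin at the centre of its underside, x pointing away from the rail.
- spare_pedal: Loose pedal, 62 by 57 by 18, lying between the rail and the robot. Bystander: leave in place. Origin at the underside centre.
- spanner: Loose steel spanner, 150 long, lying between the rail and the robot. Bystander: leave in place. Origin under the tool.
- bell: Loose steel bicycle bell, 48 across, 31 high, beyond the left end of the rail. Bystander: leave in place. Origin at the underside centre.
- lockring: Loose dark steel ring, 44 across, 8 high, lying between the rail and the bins. Bystander: leave in place. Origin at the underside centre.
- oil: Loose grey bottle, 48 across, 90 high, right of the bins. Bystander: leave in place. Origin at the underside centre.
- carton: Loose cardboard box, 110 by 80 by 50 high, left of the bins. Bystander: leave in place. Origin at the underside centre.
- cup: Loose white mug, 72 across, 85 high, to the right front. Bystander: leave in place. Origin at the underside centre.
There are look-alikes about, which are no part of the job. What is shaped like the bin_pedals but pink is not meant.

How it is judged:
At the end, for the whole second after the job is handed in: Each tag whose bin is full (pedals, sprockets) reads more than 0.45 rad (ring face up, leaning to the bin) and each tag whose bin is nearly empty or empty reads less than -0.45 rad (bar face up, leaning to the robot), every bin still within 50 mm of its place behind its tag ((((horizontal distance between tag1_bin and bin_pedals below 0.05 m or horizontal distance between tag1_bin and bin_cogs below 0.05 m) and value of joint tag1 above 0.45 rad) or ((horizontal distance between tag1_bin and bin_low below 0.05 m or horizontal distance between tag1_bin and bin_empty below 0.05 m) and value of joint tag1 below -0.45 rad)) and (((horizontal distance between tag2_bin and bin_pedals below 0.05 m or horizontal distance between tag2_bin and bin_cogs below 0.05 m) and value of joint tag2 above 0.45 rad) or ((horizontal distance between tag2_bin and bin_low below 0.05 m or horizontal distance between tag2_bin and bin_empty below 0.05 m) and value of joint tag2 below -0.45 rad)) and (((horizontal distance between tag3_bin and bin_pedals below 0.05 m or horizontal distance between tag3_bin and bin_cogs below 0.05 m) and value of joint tag3 above 0.45 rad) or ((horizontal distance between tag3_bin and bin_low below 0.05 m or horizontal distance between tag3_bin and bin_empty below 0.05 m) and value of joint tag3 below -0.45 rad)) and (((horizontal distance between tag4_bin and bin_pedals below 0.05 m or horizontal distance between tag4_bin and bin_cogs below 0.05 m) and value of joint tag4 above 0.45 rad) or ((horizontal distance between tag4_bin and bin_low below 0.05 m or horizontal distance between tag4_bin and bin_empty below 0.05 m) and value of joint tag4 below -0.45 rad))); the robot touches nothing.
It fails at once if a parts bin is lifted, carried or shifted by more than 20 mm (distance of any of bin_pedals, bin_cogs, bin_low, bin_empty from where it was at the start of the episode above 0.02 m).
It fails at once if another thing on the table is picked up, knocked or shifted by more than 30 mm (distance of any of spare_pedal, spanner, bell, lockring, oil, carton, cup from where it was at the start of the episode above 0.03 m).
It fails at once if a tag or its stand is forced, squeezed or struck (more than 15 N) (contact force between anything else and stand1 above 15 N or contact force between anything else and stand2 above 15 N or contact force between anything else and stand3 above 15 N or contact force between anything else and stand4 above 15 N).
It also fails if it takes over 43 s, if anything falls off the work surface, if the arm or the gripper's body presses on something with over 40 N, if the wrist force passes 120 N, or if a joint passes its speed limit or range.

## Working session

There is one attempt and no reset: what is moved stays moved. The work goes in short steps, Python scripts to look and compute and a tool call to move; the robot and the scene stay as the last step left them, time stands still between calls to the robot, and variables do not carry over. Pictures are saved under pics/ and viewed, and the job is handed in when it is done.

Besides the shell and the picture viewer there is one more tool, called as name(argument=value, ...), one argument or row to a line, values as JSON. jog_arm: Moves the arm, as the interface text tells. Its arguments: {"type":"object","properties":{"steps":{"type":"array","items":{"type":"array"}},"fingers":{"type":"number"},"grip_force":{"type":"number"}},"required":["steps"]}

```bash
mkdir -p pics
python3 - <<'E'
from station import ctrl
import cv2
print(ctrl.get_obs())
for n in("side","top"):
    i=ctrl.get_image(n);cv2.imwrite(f"pics/{n}0.png",cv2.resize(i[:,:,::-1],(800,600),interpolation=cv2.INTER_CUBIC))
    print(n,ctrl.camera_info(n))
E
```

```text
{'t': 0.0, 'q': array([-1.36400467e+00,  5.33679493e-02,  1.61427686e+00, -9.32269418e-06,
        1.47598613e+00, -1.19044780e-01]), 'dq': array([ 2.00824878e-03, -1.89547690e-04, -6.66685508e-05,  1.69359906e-03,
       -5.41770895e-04,  1.00712048e-03]), 'effort': array([ 1.56382477e-03, -3.93680656e+01, -3.70173240e+01, -1.27363428e-04,
        7.14629365e-03, -1.22418694e-06]), 'tool_pos': array([ 0.19998228, -0.59186637,  0.40346601]), 'tool_rot': array([-3.09798298e+00, -5.09232679e-01,  1.54888357e-04]), 'contact_force': array([-0.72245295,  1.05986278, -0.01341624]), 'wrist_torque': array([ 0.01380757, -0.04788473,  0.03306485]), 'opening': 0.0853258373759042}
side {'K': array([[450.05236348,   0.        , 281.78957046],
       [  0.        , 450.05236348, 206.76208895],
       [  0.        ,   0.        ,   1.        ]]), 'camera_from_world': array([[ 0.9606553 , -0.27724178,  0.01668528, -0.53464306],
       [ 0.14246966,  0.54345108,  0.82726255, -0.16048311],
       [-0.23841937, -0.792337  ,  0.5615677 , -0.85838779],
       [ 0.        ,  0.        ,  0.        ,  1.        ]])}
top {'K': array([[416.03396025,   0.        , 285.92208733],
       [  0.        , 416.03396025, 209.59785316],
       [  0.        ,   0.        ,   1.        ]]), 'camera_from_world': array([[ 0.0046803 , -0.99997482,  0.005334  ,  0.02260918],
       [ 0.97671829,  0.00571535,  0.21444981, -0.56729456],
       [-0.2144749 ,  0.00420613,  0.97672045, -0.9024983 ],
       [ 0.        ,  0.        ,  0.        ,  1.        ]])}
```

View pics/side0.png

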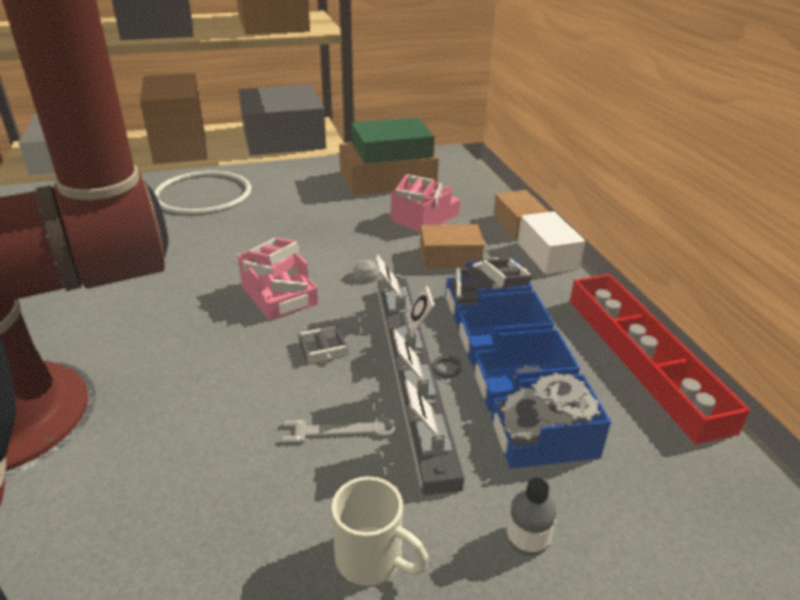

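View pics/top0.png

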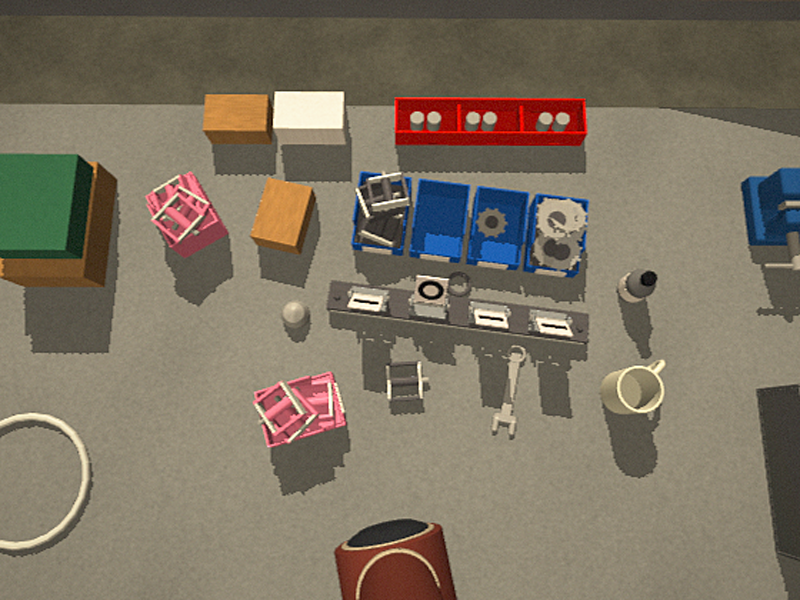

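The top view shows, left to right, pedals (365,210) with the tag on bar, empty (440,220) with ring, one sprocket (497,225) with bar, and sprockets (557,235) with bar. So the pedal and sprocket tags must go to ring and the empty bin's tag to bar. The one-sprocket bin's tag is right. Next I'll measure the rail.

```bash
cat > h.py <<'E'
import numpy as np,cv2
from station import ctrl
def proj(n,P):
    c=ctrl.camera_info(n);T=c["camera_from_world"];P=np.atleast_2d(P)
    p=P@T[:3,:3].T+T[:3,3];p=p*[1,-1,-1];u=p@c["K"].T;return u[:,:2]/u[:,2:]
def unproj(n,uv,z):
    c=ctrl.camera_info(n);T=c["camera_from_world"]
    o=-T[:3,:3].T@T[:3,3];d=np.linalg.inv(c["K"])@[uv[0],uv[1],1];d=T[:3,:3].T@(d*[1,-1,-1])
    return o+d*(z-o[2])/d[2]
E
python3 - <<'E'
from h import *
i=ctrl.get_image("top")
cv2.imwrite("pics/crop1.png",cv2.resize(i[185:245,220:420,::-1],(800,240),interpolation=cv2.INTER_CUBIC))
i=ctrl.get_image("side")
cv2.imwrite("pics/crop2.png",cv2.resize(i[170:350,230:350,::-1],(400,600),interpolation=cv2.INTER_CUBIC))
# guess from 800px top: rail top corners
s=.7
for uv in [(330,282),(328,307),(588,313),(587,340)]:
    print(uv,unproj("top",np.array(uv)*s,.025).round(4))
E
```

```text
(330, 282) [0.6046 0.1585 0.025 ]
(328, 307) [0.5614 0.1605 0.025 ]
(588, 313) [ 0.5536 -0.2761  0.025 ]
(587, 340) [ 0.5079 -0.2717  0.025 ]
```

View pics/crop1.png

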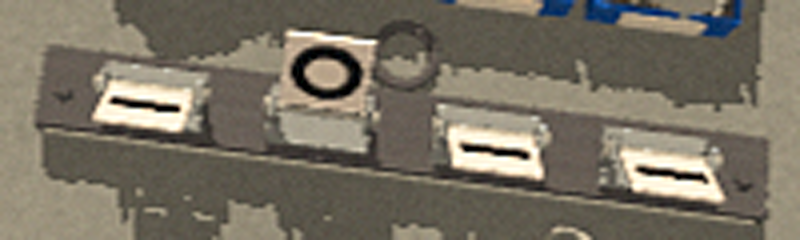

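View pics/crop2.png

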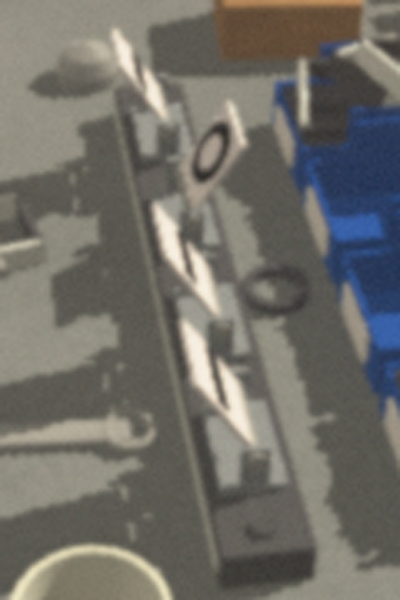

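```bash
cat >> h.py <<'E'
def rail(P,x,y,yaw):
    P=np.atleast_2d(P).astype(float);c,s=np.cos(yaw),np.sin(yaw)
    return np.c_[x+c*P[:,0]-s*P[:,1],y+s*P[:,0]+c*P[:,1],P[:,2]]
E
python3 - <<'E'
from h import *
from scipy.optimize import least_squares
loc=np.array([[.025,.22,.025],[-.025,.22,.025],[.025,-.22,.025],[-.025,-.22,.025]])
px=np.array([(48,45),(37,127),(768,138),(763,213)])/4+[220,185]
# tag free edges corners: leaning
tl=[(93,122),(190,132),(447,172),(542,183),(622,191),(722,203)]
def edge(y,s): return [[s*.032,y+.025,.101],[s*.032,y-.025,.101]]
L=np.array(edge(.15,-1)+edge(-.05,-1)+edge(-.15,-1)+edge(.05,1))
tp=np.array(tl+[(285,30),(380,40)])/4+[220,185]
L=np.vstack([loc,L]);px=np.vstack([px,tp])
r=least_squares(lambda p:(proj("top",rail(L,*p))-px).ravel(),[.556,-.06,-.1])
print(r.x,np.degrees(r.x[2]));print(r.fun.reshape(-1,2).round(1))
np.save("rail.npy",r.x)
for k,yy in enumerate([.15,.05,-.05,-.15]): print(k,rail([0,yy,.05],*r.x).round(4), rail([.15,yy,0],*r.x).round(4))
for n,(a,b,c,d) in dict(top=(185,245,220,420),side=(170,350,230,350)).items():
    i=ctrl.get_image(n)[:,:,::-1].copy();f=4
    i=cv2.resize(i[a:b,c:d],None,fx=f,fy=f,interpolation=cv2.INTER_CUBIC)
    for u in (proj(n,rail(L,*r.x))-[c,a]+.5)*f: cv2.circle(i,tuple(int(v) for v in u),3,(0,0,255),-1)
    cv2.imwrite(f"pics/ov_{n}.png",i[:600])
E
```

```text
[ 0.55529516 -0.05703733 -0.12468247] -7.143779024419254
[[-0.8  0. ]
 [-1.3 -0.4]
 [ 0.6 -0. ]
 [ 0.5  1.7]
 [-0.2 -0.3]
 [-2.1  0.1]
 [ 1.2 -1.2]
 [ 0.  -1.1]
 [ 2.7 -0.2]
 [ 0.4 -0.2]
 [ 0.3  0.6]
 [-1.3  0.9]]
0 [[0.5739 0.0918 0.05  ]] [[0.7228 0.0731 0.    ]]
1 [[ 0.5615 -0.0074  0.05  ]] [[ 0.7103 -0.0261  0.    ]]
2 [[ 0.5491 -0.1066  0.05  ]] [[ 0.6979 -0.1253  0.    ]]
3 [[ 0.5366 -0.2059  0.05  ]] [[ 0.6855 -0.2245  0.    ]]
```

View pics/ov_side.png

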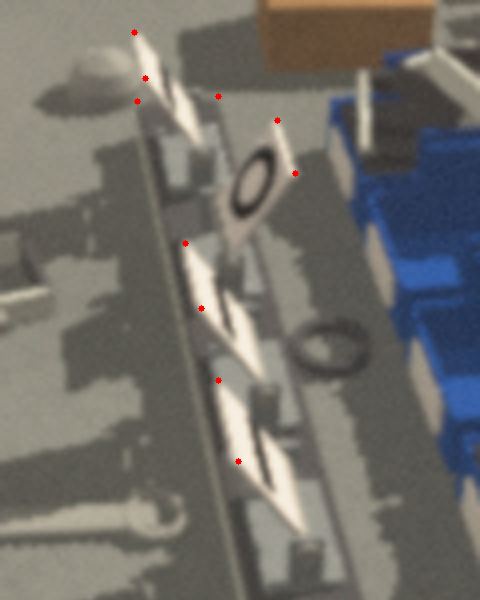

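View pics/ov_top.png

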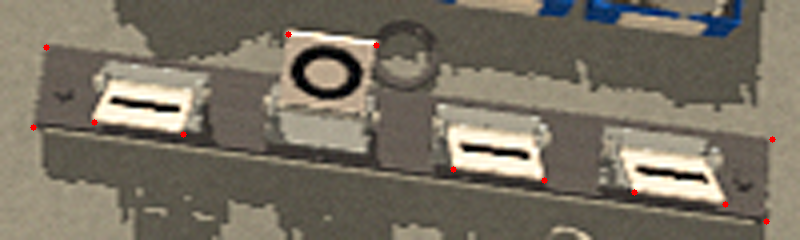

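jog_arm(
  steps=[
    [[0,0,0],[0,0,8.59]],
    [[0,0,0],[0,0,8.59]],
    [[0,0,0],[0,0,8.59]],
    [[0,0,0],[0,0,0]],
  ],
  fingers=-1,
  grip_force=20,
)

```text
t: 0.7
tool_pos: [0.2, -0.5919, 0.4037]
tool_rot: [-3.133, 0.204, 0.001]
contact_force: [-0.4, -1.4, -0.3]
opening: 0.0281
```

```bash
cat >> h.py <<'E'
def where():
    from scipy.spatial.transform import Rotation as R
    o=ctrl.get_obs();x,y,w=np.load("rail.npy");d=o["tool_pos"]-[x,y,0]
    c,s=np.cos(w),np.sin(w);M=R.from_rotvec(o["tool_rot"]).as_matrix()
    print("t %.2f rail xyz mm"%o["t"],(1000*np.array([c*d[0]+s*d[1],-s*d[0]+c*d[1],d[2]])).round(1),
     "yaw-rail deg",np.degrees(np.arctan2(M[1,0],M[0,0])-w).round(2),"zaxis",M[:,2].round(3),"F",o["contact_force"].round(1),"op",round(o["opening"],3))
E
python3 -c "from h import *;where()"
```

```text
t 0.70 rail xyz mm [-286.  -574.9  403.7] yaw-rail deg -0.32 zaxis [-0.     0.002 -1.   ] F [-0.4 -1.4 -0.3] op 0.028
```

jog_arm(
  steps=[
    [[2.0,-4.4,0],[0,0,0]],
    [[2.0,-4.4,0],[0,0,0]],
    [[2.0,-4.4,0],[0,0,0]],
    [[2.0,-4.4,0],[0,0,0]],
    [[2.0,-4.4,0],[0,0,0]],
    [[2.0,-4.4,0],[0,0,0]],
    [[2.0,-4.4,0],[0,0,0]],
    [[2.0,-4.4,0],[0,0,0]],
  ],
)

```text
t: 1.5
tool_pos: [0.404, -0.255, 0.4035]
tool_rot: [3.136, -0.179, 0.003]
contact_force: [1.0, -0.4, 0.4]
opening: -0.0001
```

```bash
python3 -c "from h import *;where()"
```

```text
t 1.50 rail xyz mm [-125.5 -215.2  403.5] yaw-rail deg 0.6 zaxis [ 0.002 -0.    -1.   ] F [ 1.  -0.4  0.4] op -0.0
```

jog_arm(
  steps=[
    [[2.3,-3.3,0],[0,0,0]],
    [[2.3,-3.3,0],[0,0,0]],
    [[0,0,3.5],[0,0,0]],
    [[0,0,3.5],[0,0,0]],
    [[0,0,3.5],[0,0,0]],
    [[0,0,3.0],[0,0,0]],
    [[0,0,0],[0,0,0]],
  ],
)

```text
t: 2.2
tool_pos: [0.4631, -0.185, 0.2687]
tool_rot: [3.135, -0.121, 0.018]
contact_force: [-0.3, 1.1, -1.3]
opening: 0.0002
```

Run:
```python
from h import *
where()
i=ctrl.get_image("side")[:,:,::-1]
cv2.imwrite("pics/s1.png",cv2.resize(i[150:390,200:400],None,fx=2.5,fy=2.5,interpolation=cv2.INTER_CUBIC))
where()
```

```text
t 2.20 rail xyz mm [ -75.6 -138.4  268.7] yaw-rail deg 2.73 zaxis [ 0.011 -0.004 -1.   ] F [-0.3  1.1 -1.3] op 0.0
t 2.25 rail xyz mm [ -74.8 -138.8  271.1] yaw-rail deg 2.7 zaxis [ 0.015 -0.006 -1.   ] F [-0.6  0.1 -0.2] op -0.0
```

View pics/s1.png

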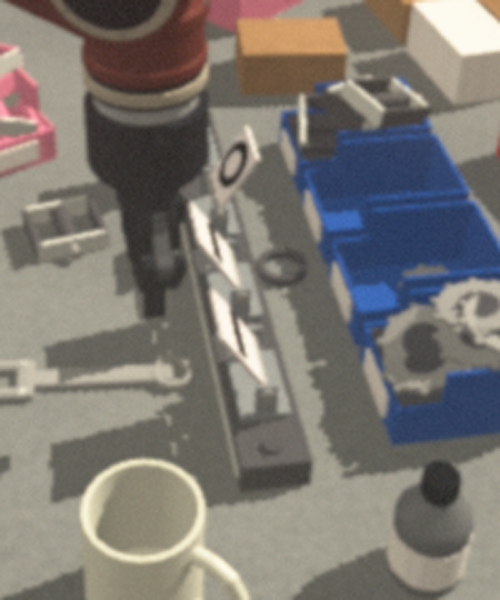

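The closed fingertips show at (150,315), in front of the right-hand tag. I'll check that point against the tool model.

Run:
```python
from h import *
p=ctrl.get_obs()["tool_pos"]
for L in (.16,.173,.186): print(L,(proj("side",p-[0,0,L])-[200,150])*2.5)
```

```text
0.16 [[151.5116918 294.8892442]]
0.173 [[151.69762776 309.21095536]]
0.186 [[151.88005711 323.26257029]]
```

jog_arm(
  steps=[
    [[0,-1.0,1.2],[0,0,2.7]],
    [[0,0,0],[0,0,0]],
    [[0.8,0,0],[0,0,0]],
    [[0.8,0,0],[0,0,0]],
  ],
)

```text
t: 2.65
tool_pos: [0.4836, -0.1795, 0.2674]
tool_rot: [3.125, -0.189, 0.04]
contact_force: [0.5, -0.4, -0.2]
opening: 0.0002
```

```bash
python3 -c "from h import *;where()"
```

```text
t 2.65 rail xyz mm [ -55.9 -130.4  267.4] yaw-rail deg 0.23 zaxis [ 0.025 -0.013 -1.   ] F [ 0.5 -0.4 -0.2] op 0.0
```

jog_arm(
  steps=[
    [[0,1.1,0.5],[0.7,-1.4,0]],
    [[0,1.0,0.5],[0,0,0]],
    [[0,0,0],[0,0,0]],
  ],
)

```text
t: 2.95
tool_pos: [0.4836, -0.2037, 0.2604]
tool_rot: [-3.136, 0.186, -0.008]
contact_force: [-0.1, 0.0, -0.8]
opening: -0.0001
```

```bash
python3 -c "from h import *;where()"
```

```text
t 2.95 rail xyz mm [ -52.9 -154.4  260.4] yaw-rail deg 0.34 zaxis [ 0.005  0.    -1.   ] F [-0.1  0.  -0.8] op -0.0
```

Aligned. Now push +x.

jog_arm(
  steps=[
    [[0.7,0,0.1],[0,0,0]],
    [[0.7,0,0.1],[0,0,0]],
    [[0.7,0,0],[0,0,0]],
    [[0.7,0,0],[0,0,0]],
    [[0.7,0,0],[0,0,0]],
    [[0.7,0,0],[0,0,0]],
    [[0.7,0,0],[0,0,0]],
    [[0,0,0],[0,0,0]],
  ],
)

```text
t: 3.75
tool_pos: [0.5366, -0.2103, 0.2579]
tool_rot: [-3.135, 0.187, -0.007]
contact_force: [0.0, 0.2, -1.1]
opening: 0.0001
```

Run:
```python
from h import *
where()
i=ctrl.get_image("side")[:,:,::-1]
cv2.imwrite("pics/s2.png",cv2.resize(i[150:390,200:400],None,fx=2.5,fy=2.5,interpolation=cv2.INTER_CUBIC))
```

```text
t 3.75 rail xyz mm [   0.6 -154.4  257.9] yaw-rail deg 0.33 zaxis [ 0.005  0.001 -1.   ] F [ 0.   0.2 -1.1] op 0.0
```

View pics/s2.png

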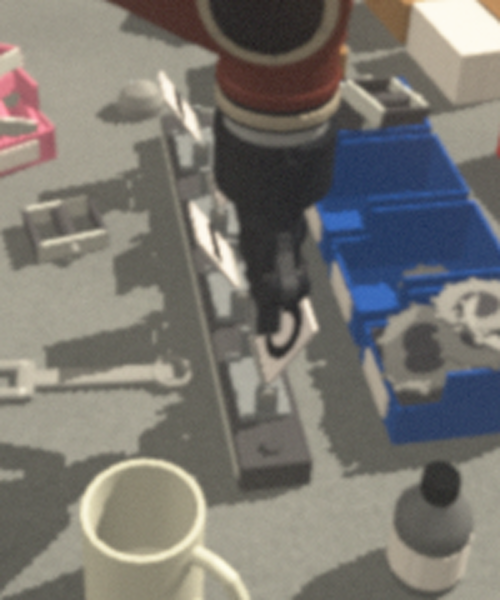

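The right-hand tag now shows its ring, at (285,335). Next I back off, rise and cross to the left-hand tag.

jog_arm(
  steps=[
    [[-2.5,0,0],[0,0,0]],
    [[-2.5,0,0],[0,0,0]],
    [[-2.5,0,-2.0],[0,0,0]],
    [[0,0,-4.0],[0,0,0]],
    [[0,-4.5,0],[0,0,0]],
    [[0,-4.5,0],[0,0,0]],
    [[0,-4.5,0],[0,0,0]],
    [[0,-4.5,0],[0,0,0]],
  ],
)

```text
t: 4.6
tool_pos: [0.4792, -0.0213, 0.32]
tool_rot: [-3.133, 0.206, -0.008]
contact_force: [1.0, -0.1, 0.1]
opening: -0.0003
```

```bash
python3 -c "from h import *;where()"
```

```text
t 4.60 rail xyz mm [-80.  26. 320.] yaw-rail deg -0.37 zaxis [ 0.005  0.002 -1.   ] F [ 1.  -0.1  0.1] op -0.0
```

jog_arm(
  steps=[
    [[0,-4.3,0],[0,0,0]],
    [[0,-4.3,0],[0,0,0]],
    [[0,-3.0,0],[0,0,0]],
    [[0,0,0],[0,0,0]],
    [[0,0,2.8],[0,0,0]],
    [[0,0,2.8],[0,0,0]],
    [[0,0,0],[0,0,0]],
  ],
)

```text
t: 5.3
tool_pos: [0.4933, 0.1024, 0.2655]
tool_rot: [-3.134, 0.193, -0.016]
contact_force: [-0.3, -0.9, -1.1]
opening: 0.0001
```

```bash
python3 -c "from h import *;where()"
```

```text
t 5.30 rail xyz mm [-81.3 150.5 265.5] yaw-rail deg 0.1 zaxis [ 0.011  0.001 -1.   ] F [-0.3 -0.9 -1.1] op 0.0
```

jog_arm(
  steps=[
    [[1.5,0,0.6],[0,-0.6,0]],
    [[1.2,0,0],[0,0,0]],
    [[0.8,0,0],[0,0,0]],
    [[0.8,0,0],[0,0,0]],
    [[0.8,0,0],[0,0,0]],
    [[0.8,0,0],[0,0,0]],
    [[0.7,0,0],[0,0,0]],
    [[0.7,0,0],[0,0,0]],
  ],
)

```text
t: 6.1
tool_pos: [0.5711, 0.09, 0.2651]
tool_rot: [-3.133, 0.198, -0.008]
contact_force: [-0.5, -0.6, 0.1]
opening: 0.0002
```

```bash
python3 -c "from h import *;where()"
```

```text
t 6.10 rail xyz mm [ -2.6 147.9 265.1] yaw-rail deg -0.08 zaxis [ 0.005  0.002 -1.   ] F [-0.5 -0.6  0.1] op 0.0
```

jog_arm(
  steps=[
    [[0.4,0,0],[0,0,0]],
    [[0,0,0],[0,0,0]],
  ],
)

```text
t: 6.3
tool_pos: [0.5763, 0.0894, 0.2653]
tool_rot: [-3.133, 0.198, -0.008]
contact_force: [-0.8, -0.7, -0.5]
opening: -0.0002
```

Run:
```python
from h import *
where()
i=ctrl.get_image("side")[:,:,::-1]
cv2.imwrite("pics/s3.png",cv2.resize(i[150:390,200:400],None,fx=2.5,fy=2.5,interpolation=cv2.INTER_CUBIC))
```

```text
t 6.30 rail xyz mm [  2.7 147.9 265.3] yaw-rail deg -0.08 zaxis [ 0.005  0.002 -1.   ] F [-0.8 -0.7 -0.5] op -0.0
```

View pics/s3.png

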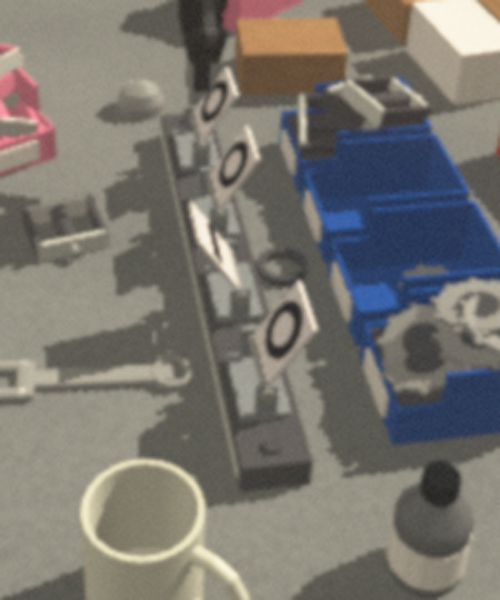

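The left-hand tag has flipped to its ring, at (215,100). Now I go over the top to the bin side of the second tag.

jog_arm(
  steps=[
    [[-2.5,0,0],[0,0,0]],
    [[-2.5,0,0],[0,0,0]],
    [[0,0,-4.0],[0,0,0]],
    [[0,0,-4.5],[0,0,0]],
    [[2.0,3.0,0],[0,0,0]],
    [[4.0,3.0,0],[0,0,0]],
    [[4.0,3.0,0],[0,0,0]],
    [[2.0,1.0,0],[0,0,0]],
  ],
)

```text
t: 7.15
tool_pos: [0.6281, -0.0186, 0.3482]
tool_rot: [-3.135, 0.186, 0.006]
contact_force: [0.2, 0.9, 0.0]
opening: 0.0001
```

```bash
python3 -c "from h import *;where()"
```

```text
t 7.15 rail xyz mm [ 67.5  47.2 348.2] yaw-rail deg 0.34 zaxis [-0.004  0.001 -1.   ] F [0.2 0.9 0. ] op 0.0
```

jog_arm(
  steps=[
    [[0.5,-0.2,0],[0,0,0]],
    [[0,0,0],[0,0,0]],
    [[0,0,3.0],[0,0,0]],
    [[0,0,3.0],[0,0,0]],
    [[0,0,2.4],[0,0,0]],
    [[0,0,0],[0,0,0]],
  ],
)

```text
t: 7.75
tool_pos: [0.6312, -0.0142, 0.2625]
tool_rot: [-3.134, 0.184, 0.007]
contact_force: [-0.2, 0.8, -1.5]
opening: -0.0
```

```bash
python3 -c "from h import *;where()"
```

```text
t 7.75 rail xyz mm [ 70.   52.  262.5] yaw-rail deg 0.44 zaxis [-0.005  0.002 -1.   ] F [-0.2  0.8 -1.5] op -0.0
```

jog_arm(
  steps=[
    [[-1.0,0,0.3],[0,0,0]],
    [[-1.0,0,0],[0,0,0]],
    [[-0.9,0,0],[0,0,0]],
    [[-0.8,0,0],[0,0,0]],
    [[-0.8,0,0],[0,0,0]],
    [[-0.8,0,0],[0,0,0]],
    [[-0.8,0,0],[0,0,0]],
    [[-0.7,0,0],[0,0,0]],
  ],
)

```text
t: 8.55
tool_pos: [0.5587, -0.0029, 0.2659]
tool_rot: [-3.135, 0.177, -0.004]
contact_force: [1.4, -0.8, -0.5]
opening: 0.0
```

Run:
```python
from h import *
where()
i=ctrl.get_image("side")[:,:,::-1]
cv2.imwrite("pics/s4.png",cv2.resize(i[150:390,200:400],None,fx=2.5,fy=2.5,interpolation=cv2.INTER_CUBIC))
```

```text
t 8.55 rail xyz mm [ -3.4  54.2 265.9] yaw-rail deg 0.67 zaxis [ 0.002  0.002 -1.   ] F [ 1.4 -0.8 -0.5] op 0.0
```

View pics/s4.png

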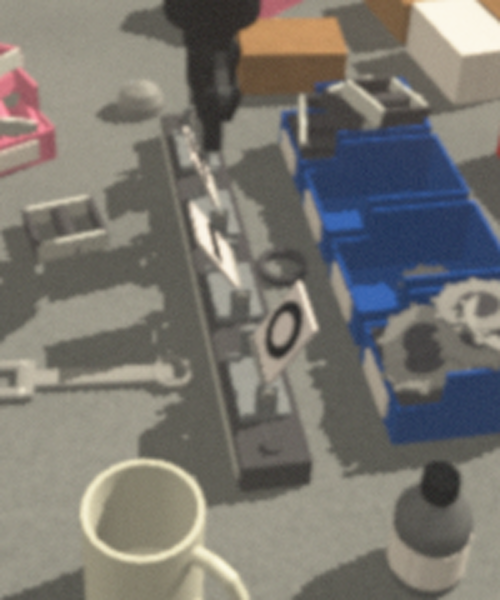

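The second tag is past upright and leaning towards the robot, at (205,180). I'll back off and clear the view.

jog_arm(
  steps=[
    [[-0.3,0,0],[0,0,0]],
    [[0,0,0],[0,0,0]],
    [[2.5,0,0],[0,0,0]],
    [[2.5,0,0],[0,0,0]],
    [[1.5,0,-2.0],[0,0,0]],
    [[0,0,-5.0],[0,0,0]],
    [[0,0,-5.0],[0,0,0]],
    [[0,0,-4.0],[0,0,0]],
  ],
)

```text
t: 9.4
tool_pos: [0.6209, -0.0107, 0.4185]
tool_rot: [-3.133, 0.178, 0.031]
contact_force: [0.5, 0.1, -0.4]
opening: -0.0
```

jog_arm(
  steps=[
    [[-5,0,0],[0,0,0]],
    [[-5,0,0],[0,0,0]],
    [[-5,0,0],[0,0,0]],
    [[-5,0,0],[0,0,0]],
    [[-5,0,0],[0,0,0]],
    [[0,0,0],[0,0,0]],
  ],
)

```text
t: 10.0
tool_pos: [0.3708, 0.0175, 0.4309]
tool_rot: [-3.135, 0.18, -0.002]
contact_force: [0.5, 0.5, 0.1]
opening: 0.0002
```

Run:
```python
from h import *
where()
for n in ("side","top"):
    i=ctrl.get_image(n)[:,:,::-1]
    i=i[150:390,200:400] if n=="side" else i[100:320,180:480]
    cv2.imwrite(f"pics/f_{n}.png",cv2.resize(i,None,fx=2.5,fy=2.5,interpolation=cv2.INTER_CUBIC))
```

```text
t 10.00 rail xyz mm [-192.4   51.   430.9] yaw-rail deg 0.58 zaxis [ 0.001  0.002 -1.   ] F [0.5 0.5 0.1] op 0.0
```

View pics/f_side.png

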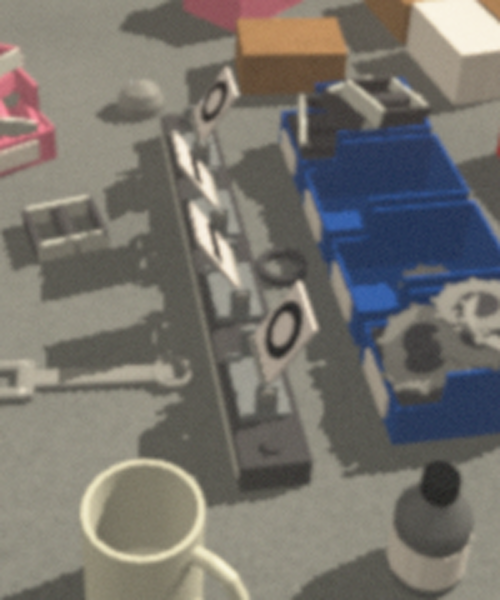

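View pics/f_top.png

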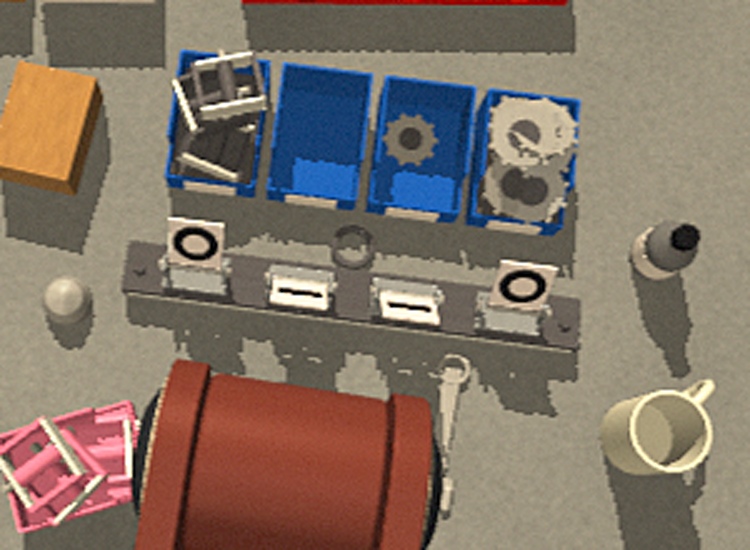

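The tags now read ring (195,243), bar (300,292), bar (408,305) and ring (522,285), which matches their bins. Nothing else has moved.

```bash
python3 -c "
from station import ctrl
print(ctrl.finish_job())"
```

```text
the job is handed in; nothing more can be done
None
```

I flipped three tags with the closed fingertips and handed the job in at about 10 s of the 43 s allowed. The station gave no verdict.

| Bin (left to right) | Tag at start | Tag now |
|---|---|---|
| Pedals (full) | bar | ring |
| Empty | ring | bar |
| One sprocket (nearly empty) | bar | bar, not touched |
| Sprockets (full) | bar | ring |

- **Last checks:** The final side and top pictures show all four tags leaning on their stops with the faces above. The bins and the things I could see beside them look unmoved. The arm hid part of the last top view, but the loose pedal beneath it is in place in the side view. The readings after each push stayed within noise, under about 2 N, and the arm ended clear of everything.
- **What disagreed:** The rail position fitted most points to within 2 pixels, but one tag corner was off by about 2.7. I also once shifted 1 cm sideways the wrong way, in free space before the first push, and corrected it before touching anything.

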